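Find a loaded tube's balance point and fit its hanger saddle there

ROBOT

A 7-joint arm with a two-finger parallel gripper is mounted at the origin on a cart in front of the work surface, level with it; the furniture and walls round the work are solid. World frame = base frame: x ahead of the robot, y to its left, z up, the work surface at z = 0. Lengths are in m, angles in rad, forces in N, time in s.
With the tool pointing down it reaches from about 0.425 to 0.925 m from the base axis. Payload 6.8 kg.
Tool frame: the origin (TCP) lies at the very end of the fingers, on their centre line; the grasp point (between the pads) lies 19 mm behind it; z points along the fingers, y is the line along which they close (so a half turn about z gives the same grasp; the last joint's range is limited). The gripper opens to 85 mm and grips with 20 to 120 N. Pads are 22 mm wide; open, the fingers measure 114 mm over their backs; the gripper's body (76 mm by 85 mm) begins 54 mm behind the grasp point. The pads swing forward as they close: fully open they stand 13 mm farther back than shut.
Start: joints at [-1.225, 0.477, 0.022, 1.555, -0.011, 1.109, -0.083], TCP at [0.296, 0.607, 0.231] pointing down, gripper open.
Joint ranges: [-2.96, 2.96], [-0.34, 2.1], [-1.41, 1.46], [0.24, 2.44], [-1.37, 4.51], [0.17, 1.92], [-2.96, 2.96]. Speed limits (rad/s): [2.39, 2.39, 3.14, 3.14, 3.14, 3.14, 3.14].

INTERFACE

Orientations are given as a unit quaternion [w, x, y, z].
In Python, from station import bot gives the robot as it stands. The module is installed in compiled form; this text tells all that it offers.
- The arm moves only by the shell command python3 -m jog 'ROWS' [OPENING] [FORCE]. ROWS is JSON, a list of rows, each a list of 4 numbers: the shift along the tool's x, y, z in cm, then the turn about the tool's z in rad. In form: [[x, y, z, spin], ...]. A call has 1 to 20 rows; each row is the pose to reach, as a shift and turn from the pose commanded when the call began, along the tool's axes at that moment; what a row does not reach only later rows make up. A row lasts 1/12 s, in which the tool goes at most 41.7 mm and 7.16 degrees, less where a joint would pass 70% of its speed; a pose out of reach is approached as far as the arm can. A call with a gripper value outside its range is refused whole. OPENING is the closure, from -1 (fully open) to 1 (shut), set as the call begins (- or left out, the last holds). The fingers move at their own pace and stop on an object; FORCE is the grip in N (left out, the last holds). Time passes only in rows, so rows that repeat a pose let the fingers close. It gives the time, the measured TCP pose, the force, the opening and the grip force at its end, in the units of the state.
- bot.get_obs(): the state, without advancing time (a new reading comes with each control period).
- bot.read_camera(name): name is "scene" or "side" or "wrist"; returns a dict with "pixels" (400x640x3 uint8, red, green, blue), "depth" (400x640 float32, m along the optical axis (not along the pixel's ray), 0 where there is no reading), "fovy" (degrees; the focal length in pixels is half the picture's height over the tangent of half this angle, whatever the lens; pixels are square), "cx", "cy" (the principal point, pixels), "pose" (4x4, takes a point from camera to world coordinates). Camera axes: x right, y down, z forward; pixel columns grow to the right and rows downward; lengths in m; the calibration is good to about 2 mm. A picture is of the moment at which its call begins.
- bot.hand_in(): hands the job in; it is judged then, once.
The state is a dict: "t": time; "q": joint angles; "joint_vel": joint speeds; "joint_torque": joint torques, N m; "eef_pos": TCP position; "tool_rot": TCP orientation; "contact_force": force on the tool from outside, world axes, zero at the start; "torque": the same for the moment, N m; "gripper_width": opening from 0.0 (shut) to 1.0 (fully open); "grasp_force": force on a finger pad.
Only numpy, scipy, OpenCV 4.12 (cv2) and the standard library are available. Lean on these libraries where they do the work, as an engineer would, in place of code of your own. Each camera call takes 0.05 s, during which the arm holds its last target. There are 200 camera calls.

TASK

This closed tube has a weight hidden somewhere inside. Slide it along the knife edge of the balance stand, gently and without lifting it off or pressing it into the edge, until it balances level on the edge alone with nothing touching it; then mark that point by setting the hanger saddle upright over the tube, straight above the knife edge, leaving the tube still balanced. Leave the adapter, the elbow and the bearing where they are.

Things in the scene. Friction and masses are not known exactly. Their poses are not given: they have to be found in the camera images.
- stand: grey balance stand, fixed to the counter, base plate 70 x 270 x 8 mm (x, y, z); origin under the centre of the base, z up, y along the tube. Across its middle stands a blunt steel knife edge, 46 mm wide in x, with a flat land 14 mm broad in y (y = -7 to +7 mm), its top at z = 45 mm. A part lies flat on it only while its balance point is over the land, else it tips into a fork
- edge_mid (a point): middle of the land on top of the knife edge (stand frame 0, 0, 45 mm)
- fork_right (a point): middle of the floor of the fork at stand y = -120 mm (the robot's right), z = 36.6 mm; a like fork stands at y = +120 mm. Each is 12 mm long in y; its cheeks (inner faces at x = -15.5 and +15.5 mm, 76 mm high) guide the tube loosely, its floor catches it when it tips (tilt about 0.07 rad)
- tube: closed aluminium tube with black end caps, 25 wide (x), 390 long (y), 14 mm high (z), about 0.5 kg; origin at the centre of its underside, y along it. A weight fixed inside puts its balance point somewhere within 35 mm of mid length. It starts on the knife edge, in both forks, its middle about 55 mm to the stand's -y side of the edge, tipped onto the -y fork: it has to go 10 to 100 mm to +y
- tube_end_right (a point): middle of the tube's end face at tube y = -195 mm (the low end at the start, to the robot's right). A finger that still presses here holds the tube by friction, so whether it balances shows only about 1 s after backing off. The force between tube and stand must stay under 25 N (the tube weighs about 5 N)
- tube_end_left (a point): middle of the tube's end face at tube y = +195 mm
- saddle: bare steel hanger saddle, an inverted U, 40 (x) x 24 (y) x 45 mm (z), 45 g, standing on its two legs behind the stand; origin at the centre of its underside, between the feet, z up. The legs are 10 mm long, 31 mm apart inside (in x), under a plate 5 mm thick; on this stands a lug with an eye to grip by, 24 (x) x 12 (y) mm, from z = 15 to 45 mm
- saddle_seat (a point): middle of the underside of the saddle's plate, saddle frame (0, 0, 10 mm). When set, the legs straddle the tube's 25 mm width and this spot lies on the tube's top (59 mm above the counter), straight above edge_mid
- adapter: brass hydraulic adapter, 38 x 33 x 60 mm, standing behind the stand to the left, to be left alone; origin under its centre
- elbow: brass hydraulic elbow, 67 x 61 x 29 mm, lying behind the stand to the right, to be left alone; origin under its centre
- ball_bearing: steel ball bearing, 52 mm across, 15 mm high, lying beyond the left end of the stand, to be left alone; origin under its centre

How it is judged:
On the way:
1. the tube balances level on the knife edge alone (within 0.02 rad), touched by neither the robot nor the saddle, for half a second (angle between tube's own z axis and vertical below 0.02 rad and contact force between each of the arm, the fingers, saddle and tube below 0.05 N and contact force between tube and stand above 2 N and angular speed of tube below 0.1 rad/s), for 0.5 s.
At the end, for the whole second after the job is handed in: the tube lies level (within 0.02 rad) on the knife edge and at rest, and the saddle sits upright on the tube's top with its plate flat on it, its centre within 6 mm of the middle of the knife edge along the tube, released (angle between tube's own z axis and vertical below 0.02 rad and contact force between tube and stand above 2 N and y of saddle_seat in the frame of stand between -0.006 and 0.006 m and z of saddle_seat in the frame of stand between 0.056 and 0.0615 m and angle between saddle's own z axis and vertical below 0.06 rad and contact force between saddle and tube above 0.1 N and angular speed of tube below 0.1 rad/s and linear speed of saddle below 0.02 m/s); the robot touches nothing.
It fails at once if the tube was pressed, wedged or dropped on the stand with more than 25 N (contact force between tube and stand above 25 N).
It fails at once if the tube was lifted off the knife edge (its middle over 65 mm high) or fell off (height (world z) of tube above 0.065 m or height (world z) of tube below 0.03 m).
It fails at once if a bystander (adapter, elbow, bearing) was moved more than 15 mm (distance of any of adapter, elbow, ball_bearing from where it was at the start of the episode above 0.015 m).
It also fails if it takes over 72 s, if anything falls off the work surface, if the arm or the gripper's body presses on something with over 40 N, if the wrist force passes 120 N, or if a joint passes its speed limit or range.

## Working session

There is one attempt and no reset: what is moved stays moved. The work goes in short steps, Python scripts to look and compute and a shell command to move; the robot and the scene stay as the last step left them, time stands still between calls to the robot, and variables do not carry over. Pictures are saved under pics/ and viewed, at most 10 in all, crops included, and the job is handed in when it is done.

```bash
mkdir -p pics
cat > h.py <<'E'
import numpy as np, cv2
from station import bot
def cam(n):
    c=bot.read_camera(n); f=200/np.tan(np.radians(c["fovy"])/2)
    d=c["depth"]; v,u=np.mgrid[:400,:640]
    P=np.stack([(u-c["cx"])/f*d,(v-c["cy"])/f*d,d],-1)@c["pose"][:3,:3].T+c["pose"][:3,3]
    P[d==0]=np.nan
    return c,f,P
def save(c,n): cv2.imwrite("pics/"+n,c["pixels"][:,:,::-1])
E
python3 - <<'E'
from h import *
o=bot.get_obs(); print({k:np.round(v,3) for k,v in o.items()})
ims=[]
for n in("scene","side"):
    c,f,P=cam(n); save(c,n+"0.png"); np.save(n+"0.npy",P); print(n,f,c["cx"],c["cy"],np.round(c["pose"],3).tolist(),np.nanmean(c["depth"]>0))
E
```

```text
{'t': np.float64(0.0), 'q': array([-1.225,  0.478,  0.022,  1.556, -0.011,  1.109, -0.083]), 'joint_vel': array([ 0.001,  0.001, -0.002, -0.   , -0.001, -0.001, -0.001]), 'joint_torque': array([ 0.0000e+00, -5.9647e+01,  1.6080e+00, -2.8119e+01,  1.3000e-02,
        1.0000e-02,  0.0000e+00]), 'eef_pos': array([0.296, 0.606, 0.23 ]), 'tool_rot': array([-0.   ,  0.225,  0.974, -0.001]), 'contact_force': array([ 0.023, -0.711, -0.429]), 'torque': array([-0.007, -0.004,  0.035]), 'grasp_force': np.float64(0.0), 'gripper_width': np.float64(1.004)}
scene 516.4883911399443 314.3261766321917 199.83942741930576 [[0.779, -0.474, 0.411, -0.024], [-0.627, -0.573, 0.528, -0.707], [-0.015, -0.668, -0.744, 1.171], [0.0, 0.0, 0.0, 1.0]] 0.9959453125
side 394.06603319157404 316.31459679784473 195.7882989500839 [[-0.992, -0.083, 0.097, 0.474], [-0.128, 0.604, -0.787, 0.733], [0.007, -0.793, -0.609, 0.582], [0.0, 0.0, 0.0, 1.0]] 0.99601953125
```

View pics/scene0.png

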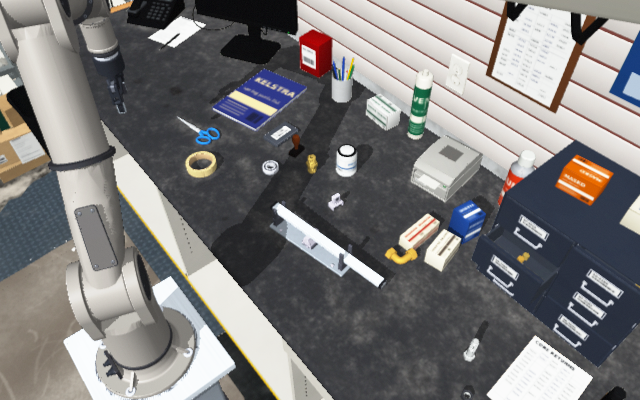

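View pics/side0.png

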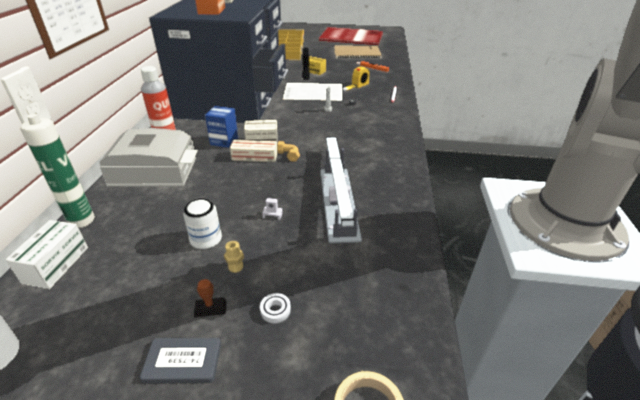

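Scene view: the tube runs from about (277,207) to (382,283) with the stand beneath it, the saddle is at (336,200), the bearing at (270,168), the adapter at (312,163) and the elbow at (402,255). In the side view the saddle is at (272,208) and the tube runs from (332,140) to (345,220).

Run:
```python
from h import *
for n,(u0,u1,v0,v1),(su0,su1,sv0,sv1) in(("scene",(262,400,190,300),(322,350,188,214)),("side",(315,365,130,250),(258,288,194,224))):
    P=np.load(n+"0.npy"); im=cv2.imread(f"pics/{n}0.png").astype(int)
    R=P[v0:v1,u0:u1].reshape(-1,3); C=im[v0:v1,u0:u1].reshape(-1,3)
    m=(R[:,2]>.03)&(R[:,2]<.09)&(R[:,0]<.66); T=R[m]; 
    print(n,"all high",np.round([T.min(0),T.max(0)],3).tolist())
    b=m&(C.min(1)>200); T=R[b]; 
    l=cv2.fitLine(T[:,:2].astype(np.float32),cv2.DIST_HUBER,0,.001,.001).ravel(); print("bright tube",len(T),np.round(l,4),np.round([T.min(0),T.max(0)],4).tolist())
    for y in np.arange(T[:,1].min(),T[:,1].max(),.04):
        k=T[abs(T[:,1]-y)<.01]; 
        if len(k): print("  y",round(y,3),"x",np.round([k[:,0].min(),np.median(k[:,0]),k[:,0].max()],4),"z",np.round(np.percentile(k[:,2],[10,50,90]),4))
    B=R[(R[:,2]>.004)&(R[:,2]<.014)]; print("base",cv2.minAreaRect((B[:,:2]*1000).astype(np.float32)))
    S=P[sv0:sv1,su0:su1].reshape(-1,3); S=S[S[:,2]>.006]
    print("saddle",len(S),np.round([S.min(0),S.max(0)],4).tolist()); H=S[S[:,2]>.018]; print("lug",H.mean(0).round(4),cv2.minAreaRect((H[:,:2]*1000).astype(np.float32)),cv2.minAreaRect((S[:,:2]*1000).astype(np.float32)))
    big=cv2.resize(im[180:300,255:415].astype(np.uint8) if n=="scene" else im[130:250,250:370].astype(np.uint8),None,fx=5 if n=="scene" else 4.5,fy=5 if n=="scene" else 4.5,interpolation=cv2.INTER_CUBIC); cv2.imwrite(f"pics/{n}0z.png",big)
```

```text
scene all high [[0.463, -0.245, 0.03], [0.659, 0.14, 0.084]]
bright tube 1297 [ 0.1861 -0.9825  0.5197 -0.0653] [[0.477, -0.2361, 0.0302], [0.6592, 0.1298, 0.0764]]
  y -0.236 x [0.5403 0.5491 0.5649] z [0.0394 0.0443 0.0471]
  y -0.196 x [0.5317 0.5438 0.5583] z [0.0418 0.047  0.0512]
  y -0.156 x [0.5241 0.5353 0.5512] z [0.0423 0.0502 0.0538]
  y -0.116 x [0.5168 0.5337 0.545 ] z [0.0498 0.053  0.0571]
  y -0.076 x [0.5103 0.521  0.5377] z [0.0489 0.0552 0.0584]
  y -0.036 x [0.5001 0.5123 0.5292] z [0.0516 0.0593 0.0626]
  y 0.004 x [0.486  0.5004 0.5219] z [0.0425 0.0606 0.0649]
  y 0.044 x [0.4872 0.4986 0.5166] z [0.0595 0.0646 0.0681]
  y 0.084 x [0.4797 0.4915 0.5055] z [0.0603 0.067  0.0706]
  y 0.124 x [0.4794 0.4888 0.5022] z [0.0666 0.0705 0.0739]
base ((559.8286743164062, -28.051788330078125), (388.99560546875, 422.466552734375), 50.41209030151367)
saddle 199 [[0.6084, 0.0208, 0.0061], [0.7278, 0.1378, 0.0548]]
lug [0.6537 0.0623 0.0341] ((656.8544921875, 62.641056060791016), (22.345773696899414, 40.52450180053711), 78.78321075439453) ((665.0368041992188, 77.54254150390
[... 524 characters left out ...]
59]
  y -0.033 x [0.5023 0.5172 0.5295] z [0.0558 0.0572 0.0588]
  y 0.007 x [0.487  0.5068 0.521 ] z [0.0454 0.0603 0.0614]
  y 0.047 x [0.4879 0.5012 0.5153] z [0.062  0.0633 0.0643]
  y 0.087 x [0.4815 0.494  0.5078] z [0.0644 0.0659 0.0668]
  y 0.127 x [0.4778 0.4895 0.5005] z [0.0678 0.0688 0.0697]
base ((522.7994995117188, -73.29736328125), (85.19856262207031, 458.11273193359375), 7.902957916259766)
saddle 251 [[0.6358, 0.054, 0.0061], [0.6754, 0.0805, 0.0473]]
lug [0.655  0.0701 0.035 ] ((655.7594604492188, 66.70873260498047), (14.498276710510254, 23.78594207763672), 83.20948791503906) ((655.583251953125, 67.27334594726562), (26.197072982788086, 39.509586334228516), 89.43743896484375)
```

View pics/scene0z.png

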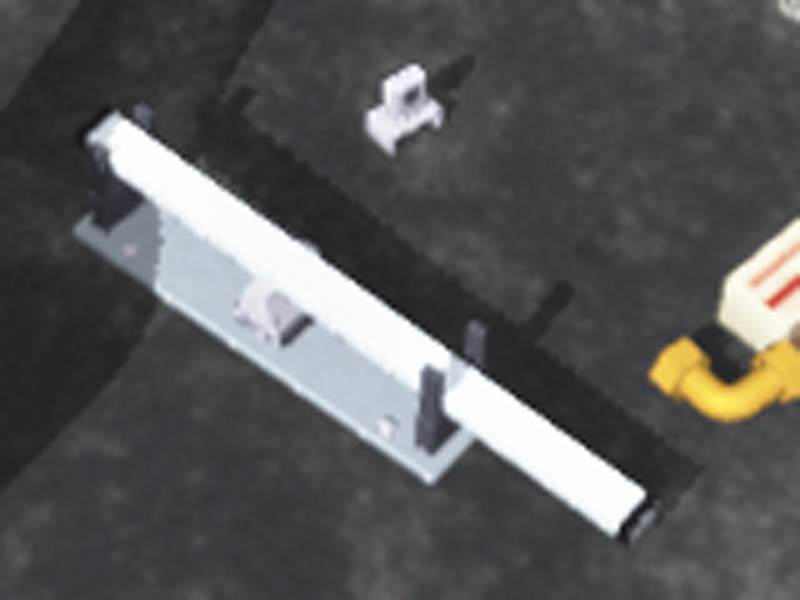

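Crop: the knife edge shows at about (270,300), the forks near (110,180) and (435,410), the saddle at (403,105) and the low black tube end at (640,520). Next I need the stand and saddle poses.

```bash
cat >> h.py <<'E'
def cast(c,f,u,v,z):
    M=c["pose"]; d=M[:3,:3]@np.array([(u-c["cx"])/f,(v-c["cy"])/f,1]); o=M[:3,3]; return o+d*(z-o[2])/d[2]
E
python3 - <<'E'
from h import *
p0=np.array([.5142,-.0215]); d=np.array([-.185,.983]); nrm=np.array([.983,.185])
for n in("scene","side"):
    P=np.load(n+"0.npy").reshape(-1,3); im=cv2.imread(f"pics/{n}0.png").astype(int).reshape(-1,3)
    a=(P[:,:2]-p0)@d; b=(P[:,:2]-p0)@nrm
    near=(abs(a)<.22)&(abs(b)<.06)
    m=near&(abs(P[:,2]-.008)<.008)&(im.min(1)>90)
    print(n,m.sum(),"base along",np.percentile(a[m],[0,1,99,100]).round(4),"across",np.percentile(b[m],[0,1,99,100]).round(4))
    B=(P[m][:,:2]*1000).astype(np.float32); print(cv2.minAreaRect(B))
    fk=near&(P[:,2]>.06)&(im.max(1)<110); 
    for s in(-1,1):
        k=fk&(s*a>.06); print(" dark high",s,k.sum(),np.percentile(a[k],[2,50,98]).round(4) if k.any() else'',np.percentile(b[k],[2,50,98]).round(4) if k.any() else '', np.percentile(P[k,2],98).round(3) if k.any() else '')
    k=near&(P[:,2]>.025)&(P[:,2]<.05)&(abs(a)<.06)&(abs(b)>.014); print(" knife",k.sum(),np.percentile(a[k],[2,50,98]).round(4),np.percentile(b[k],[2,98]).round(4))
    S=P[(abs(P[:,0]-.655)<.04)&(abs(P[:,1]-.067)<.04)&(im.min(1)>0)]
    for lo,hi in((.004,.019),(.011,.019),(.02,.05),(.038,.052)):
        q=S[(S[:,2]>lo)&(S[:,2]<hi)]; print(" sad",lo,hi,len(q),q.mean(0).round(4),cv2.minAreaRect((q[:,:2]*1000).astype(np.float32)))
E
```

```text
scene 1080 base along [-0.2163 -0.1824  0.1446  0.1717] across [-0.0364 -0.0351  0.0392  0.0524]
((525.9203491210938, -41.96080017089844), (88.42292022705078, 387.9270324707031), 10.508769989013672)
 dark high -1 36 [-0.1063 -0.102  -0.0943] [-0.0231  0.0169  0.0229] 0.079
 dark high 1 52 [0.1337 0.1449 0.1632] [-0.0217  0.0014  0.0212] 0.081
 knife 52 [0.0072 0.0184 0.03  ] [-0.0234  0.0251]
 sad 0.004 0.019 184 [0.6501 0.0613 0.0087] ((655.059326171875, 65.97808837890625), (77.78579711914062, 79.33003234863281), 89.80622863769531)
 sad 0.011 0.019 52 [0.6523 0.0608 0.016 ] ((652.2241821289062, 60.84181213378906), (38.48515701293945, 43.901519775390625), 43.564605712890625)
 sad 0.02 0.05 73 [0.6546 0.0624 0.0359] ((656.8668212890625, 62.49517822265625), (19.38576889038086, 35.954856872558594), 72.74053192138672)
 sad 0.038 0.052 39 [0.6553 0.0633 0.0452] ((654.8713989257812, 65.20272064208984), (14.136882781982422, 25.136981964111328), 76.62550354003906)
side 1028 base along [-0.2199 -0.1832  0.1569  0.1582] across [-0.0596 -0.0488  0.0364  0.0563]
((518.081298828125, -52.045379638671875), (114.37642669677734, 377.8143615722656), 10.337026596069336)
 dark high -1 31 [-0.1018 -0.0939 -0.0899] [-0.0211 -0.0153  0.0226] 0.077
 dark high 1 73 [0.1409 0.1477 0.1648] [-0.0216 -0.0069  0.023 ] 0.076
 knife 81 [0.013  0.0291 0.0355] [-0.0218  0.0234]
 sad 0.004 0.019 122 [0.6536 0.0717 0.0139] ((655.583251953125, 67.27334594726562), (26.197072982788086, 39.509586334228516), 89.43743896484375)
 sad 0.011 0.019 103 [0.6541 0.0712 0.015 ] ((655.583251953125, 67.27334594726562), (26.197072982788086, 39.509586334228516), 89.43743896484375)
 sad 0.02 0.05 132 [0.6549 0.0701 0.0357] ((655.7594604492188, 66.70873260498047), (14.498276710510254, 23.78594207763672), 83.20948791503906)
 sad 0.038 0.052 58 [0.6551 0.0689 0.0436] ((655.7305297851562, 65.93858337402344), (13.953160285949707, 23.062761306762695), 88.82530212402344)
```

```bash
python3 -m jog '[[-4,0,0,-0.12],[-8,-2,0,-0.24],[-12,-6,0,-0.36],[-14,-10,0,-0.48],[-16,-14,0,-0.60],[-16,-18,0,-0.64],[-16,-22,0,-0.64],[-16,-26,0,-0.64],[-16,-30,0,-0.64],[-16,-34,0,-0.64],[-16,-38,0,-0.64]]' 1 30
```

```text
t: 1.02
eef_pos: [0.2768, 0.203, 0.2308]
tool_rot: [-0.0, -0.093, 0.996, -0.0]
contact_force: [0.2, -0.3, 1.8]
gripper_width: -0.002
grasp_force: 0.0
```

```bash
python3 -m jog '[[-3,-3,0,0],[-6,-6,0,0],[-8,-9.5,0,0],[-10,-13,0,0],[-12,-16.5,0,0],[-14,-20,0,0],[-16,-23.5,0,0],[-17.5,-27,0,0],[-19,-31,0,0],[-19.5,-35,0,0],[-19.5,-39,0,0],[-19.5,-43,0,0],[-19.5,-47,0,0],[-19.5,-51,2,0],[-19.5,-53.2,5,0],[-19.5,-53.2,8,0],[-19.5,-53.2,11,0],[-19.5,-53.2,13,0],[-19.5,-53.2,13,0]]'
python3 - <<'E'
from h import *
o=bot.get_obs(); print(o["eef_pos"].round(4),o["tool_rot"].round(4))
c,f,P=cam("wrist"); save(c,"wrist1.png"); np.save("wrist1.npy",P); print(f,c["cx"],c["cy"],c["pose"].round(3).tolist())
c,f,P=cam("side"); save(c,"side1.png"); np.save("side1.npy",P)
E
```

```text
t: 2.6
eef_pos: [0.5648, -0.28, 0.0962]
tool_rot: [-0.004, -0.093, 0.996, 0.002]
contact_force: [-0.7, -0.0, -0.2]
gripper_width: 0.001
grasp_force: 0.0
[ 0.5648 -0.28    0.0962] [-0.004  -0.093   0.9957  0.002 ]
291.5552958526018 318.80105856990485 202.06638281711855 [[-0.185, 0.937, 0.297, 0.489], [0.983, 0.175, 0.06, -0.295], [0.004, 0.303, -0.953, 0.24], [0.0, 0.0, 0.0, 1.0]]
```

View pics/wrist1.png

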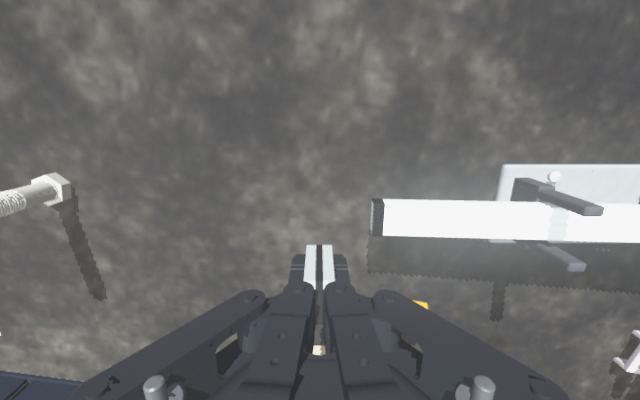

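Wrist view: the shut fingertips are at (318,245), the tube's low end cap at (375,218), and the fork and base plate corner at right (500,165).

Run:
```python
from h import *
p0=np.array([.5142,-.0215]); d=np.array([-.185,.983]); nrm=np.array([.983,.185])
c=bot.read_camera("wrist"); f=200/np.tan(np.radians(c["fovy"])/2); g=c["pixels"].min(2)
print("side light rows at u=385..", [ (u,np.flatnonzero(g[150:280,u]>200)[[0,-1]]+150) for u in(400,440,480)])
print("cap cols row218", g[218,360:392].tolist())
for nme,u,v,z in(("end top",371,200,.041),("end bot",369,236,.041),("edge top440",440,199,.045),("edge bot440",440,238,.045),("base corner near",499,165,.008)):
    X=cast(c,f,u,v,z); print(nme,X.round(4),"a",round((X[:2]-p0)@d,4),"b",round((X[:2]-p0)@nrm,4))
b=c["pixels"][155:175,485:515].min(2); print(b[::3,::2])
P=np.load("wrist1.npy"); print("tube z",P[218,385:480:20].round(4).tolist())
X=P[250:262,306:332].reshape(-1,3); a=(X[:,:2]-p0)@d; k=X[:,2]>.05; print("finger a",np.percentile(a[k],[2,98]),np.percentile(X[k,2],[2,98]))
print(((bot.get_obs()["eef_pos"][:2]-p0)@d,(bot.get_obs()["eef_pos"][:2]-p0)@nrm))
```

```text
side light rows at u=385.. [(400, array([194, 229])), (440, array([194, 230])), (480, array([195, 231]))]
cap cols row218 [113, 114, 117, 119, 120, 124, 124, 125, 124, 123, 122, 120, 145, 166, 147, 107, 93, 93, 93, 94, 94, 95, 94, 95, 94, 241, 247, 247, 247, 247, 247, 247]
end top [ 0.5466 -0.2466  0.041 ] a -0.2272 b -0.0098
end bot [ 0.5748 -0.2412  0.041 ] a -0.2272 b 0.0189
edge top440 [ 0.5356 -0.1992  0.045 ] a -0.1787 b -0.0118
edge bot440 [ 0.5649 -0.1897  0.045 ] a -0.1747 b 0.0187
base corner near [ 0.5072 -0.1429  0.008 ] a -0.118 b -0.0294
[[113 116 118 122 124 126 124 123 122 122 120 117 111 111 111]
 [116 118 120 123 125 123 120 118 118 117 117 119 115 117 119]
 [115 115 117 117 119 117 116 115 115 157 210 229 235 235 234]
 [116 115 114 114 112 113 112 114 119 168 205 219 225 224 225]
 [121 118 116 114 114 113 112 114 134 181 212 219 223 224 224]
 [121 118 116 115 115 114 114 115 149 190 214 221 224 224 225]
 [119 119 117 116 116 116 117 118 166 201 218 224 225 225 225]]
tube z [[0.5525, -0.2336, 0.0441], [0.5499, -0.2195, 0.0439], [0.5467, -0.2062, 0.0458], [0.5438, -0.1927, 0.0469], [0.541, -0.1793, 0.0477]]
finger a [-0.26962441 -0.25751514] [0.10601644 0.1178086 ]
(np.float64(-0.2662114243041481), np.float64(0.0053338153110849065))
```

```bash
python3 -m jog '[[0.4,0,3,0],[0.4,0,6,0],[0.4,0,7,0],[0.4,0.5,7.1,0],[0.4,1.2,7.1,0],[0.4,1.8,7.1,0],[0.4,2.2,7.1,0],[0.4,2.5,7.1,0],[0.4,2.7,7.1,0],[0.4,2.9,7.1,0],[0.4,3.1,7.1,0],[0.4,3.3,7.1,0],[0.4,3.5,7.1,0],[0.4,3.7,7.1,0],[0.4,3.9,7.1,0],[0.4,4.1,7.1,0],[0.4,4.1,7.1,0]]'
cat >> h.py <<'E'
p0=np.array([.5142,-.0215]); d=np.array([-.185,.983]); nrm=np.array([.983,.185])
def tube(name=None):
    c,f,P=cam("side"); 
    if name: save(c,name)
    g=c["pixels"].min(2).astype(int); R=P.reshape(-1,3); a=(R[:,:2]-p0)@d; b=(R[:,:2]-p0)@nrm
    m=(g.ravel()>190)&(abs(b)<.014)&(R[:,2]>.036)&(R[:,2]<.08)&(abs(a)<.26)
    A,Z=a[m],R[m,2]; k=np.polyfit(A,Z,1); r=abs(np.polyval(k,A)-Z)<.004; k=np.polyfit(A[r],Z[r],1)
    kb=np.polyfit(A[r],b[m][r],1)
    print("tilt",k.round(4),"ends",np.percentile(A[r],[0.3,99.7]).round(4),"mid b,yaw",kb.round(4))
    o=bot.get_obs(); e=o["eef_pos"]; print("t",round(float(o["t"]),2),"tcp a,b,z",((e[:2]-p0)@d).round(4),((e[:2]-p0)@nrm).round(4),e[2].round(4),"F",o["contact_force"].round(2))
E
python3 -c "
from h import *
tube()"
```

```text
t: 4.17
eef_pos: [0.5575, -0.2444, 0.0313]
tool_rot: [0.001, -0.092, 0.996, -0.002]
contact_force: [1.0, -5.4, 3.3]
gripper_width: 0.002
grasp_force: 3.1
tilt [0.0734 0.0586] ends [-0.2034  0.1651] mid b,yaw [ 0.0015 -0.0003]
t 4.22 tcp a,b,z -0.2271 0.0013 0.0313 F [ 0.66 -4.5   3.11]
```

```bash
python3 -m jog '[[0,-0.3,0,0],[0,-0.8,0,0],[0,-0.8,0,0],[0,-0.8,0,0],[0,-0.8,0,0],[0,-0.8,0,0],[0,-0.8,0,0],[0,-0.8,0,0],[0,-0.8,0,0],[0,-0.8,0,0]]';python3 -c "
from h import *
tube()"
```

```text
t: 5.05
eef_pos: [0.5581, -0.2499, 0.0303]
tool_rot: [-0.0, -0.093, 0.996, 0.0]
contact_force: [0.6, -0.3, -0.1]
gripper_width: -0.003
grasp_force: 0.0
tilt [0.0699 0.0582] ends [-0.2044  0.165 ] mid b,yaw [ 0.0004 -0.0004]
t 5.1 tcp a,b,z -0.2327 0.0009 0.0303 F [0.62 0.46 0.41]
```

```bash
python3 -m jog '[[0,0.4,0,0],[0,0.8,0,0],[0,1.1,0,0],[0,1.4,0,0],[0,1.6,0,0],[0,1.8,0,0],[0,1.8,0,0],[0,1.4,0,0],[0,1,0,0],[0,1,0,0],[0,1,0,0],[0,1,0,0],[0,1,0,0],[0,1,0,0],[0,1,0,0],[0,1,0,0]]';python3 -c "
from h import *
tube()"
```

```text
t: 6.43
eef_pos: [0.5562, -0.24, 0.0303]
tool_rot: [-0.0, -0.093, 0.996, 0.0]
contact_force: [1.0, 0.6, 0.2]
gripper_width: 0.002
grasp_force: 0.0
tilt [0.0694 0.0582] ends [-0.1931  0.1791] mid b,yaw [-0.0029 -0.0006]
t 6.48 tcp a,b,z -0.2226 0.0009 0.0303 F [0.65 0.66 1.39]
```

```bash
for i in 1; do python3 -m jog '[[0,0.5,0,0],[0,0.8,0,0],[0,1.1,0,0],[0,1.4,0,0],[0,1.6,0,0],[0,1.8,0,0],[0,1.8,0,0],[0,1.4,0,0],[0,1,0,0],[0,1,0,0],[0,1,0,0],[0,1,0,0],[0,1,0,0],[0,1,0,0],[0,1,0,0],[0,1,0,0]]' | head -1;python3 -c "
from h import *
tube()"; done
```

```text
t: 7.82
tilt [0.0697 0.0582] ends [-0.1813  0.191 ] mid b,yaw [-0.0047 -0.0006]
t 7.87 tcp a,b,z -0.2126 0.0009 0.0303 F [-0.99  0.37  1.01]
```

```bash
python3 - <<'E'
from h import *
P=np.load("side0.npy").reshape(-1,3)
E
python3 -c "print()"
python3 -m jog '[[0,0.5,0,0],[0,0.8,0,0],[0,1.1,0,0],[0,1.4,0,0],[0,1.6,0,0],[0,1.8,0,0],[0,1.8,0,0],[0,1.4,0,0],[0,1,0,0],[0,1,0,0],[0,1,0,0],[0,1,0,0],[0,1,0,0],[0,1,0,0],[0,1,0,0],[0,1,0,0]]' | head -1;python3 -c "
from h import *
tube()"
```

```text
t: 9.2
tilt [0.0694 0.0582] ends [-0.1703  0.2003] mid b,yaw [-0.0065 -0.0007]
t 9.25 tcp a,b,z -0.2026 0.0008 0.0303 F [-0.16 -0.33  0.83]
```

```bash
python3 -m jog '[[0,0.5,0,0],[0,0.8,0,0],[0,1.1,0,0],[0,1.4,0,0],[0,1.6,0,0],[0,1.8,0,0],[0,1.8,0,0],[0,1.4,0,0],[0,1,0,0],[0,1,0,0],[0,1,0,0],[0,1,0,0],[0,1,0,0],[0,1,0,0],[0,1,0,0],[0,1,0,0]]' | head -1;python3 -c "
from h import *
tube()"
```

```text
t: 10.58
tilt [0.0692 0.0582] ends [-0.1619  0.211 ] mid b,yaw [-0.0074 -0.0005]
t 10.63 tcp a,b,z -0.1926 0.0009 0.0303 F [-0.29  0.13  0.66]
```

```bash
python3 -m jog '[[0,0.5,0,0],[0,0.8,0,0],[0,1.1,0,0],[0,1.4,0,0],[0,1.6,0,0],[0,1.8,0,0],[0,1.8,0,0],[0,1.4,0,0],[0,1,0,0],[0,1,0,0],[0,1,0,0],[0,1,0,0],[0,1,0,0],[0,1,0,0],[0,1,0,0],[0,1,0,0]]' | head -1;python3 -c "
from h import *
tube()"
```

```text
t: 11.97
tilt [0.0508 0.0584] ends [-0.1501  0.2214] mid b,yaw [-0.0094 -0.0002]
t 12.02 tcp a,b,z -0.1826 0.0009 0.0303 F [0.12 0.04 1.2 ]
```

```bash
python3 -m jog '[[0,0,0,0],[0,0,0,0],[0,0,0,0],[0,0,0,0],[0,0,0,0]]' | head -1;python3 -c "
from h import *
tube()"
```

```text
t: 12.43
tilt [-0.0091  0.0594] ends [-0.1481  0.2216] mid b,yaw [-0.0094 -0.0002]
t 12.48 tcp a,b,z -0.1827 0.0008 0.0303 F [-0.48 -0.39  0.52]
```

```bash
python3 -m jog '[[0,0,0,0],[0,0,0,0],[0,0,0,0],[0,0,0,0],[0,0,0,0],[0,0,0,0]]' | head -1;python3 -c "
from h import *
tube('side2.png')"
```

```text
t: 12.98
tilt [0.017  0.0589] ends [-0.1533  0.2217] mid b,yaw [-0.0096 -0.0001]
t 13.03 tcp a,b,z -0.1827 0.0008 0.0303 F [-0.81  0.14 -0.21]
```

```bash
python3 -m jog '[[0,0,0,0],[0,0,0,0],[0,0,0,0],[0,0,0,0],[0,0,0,0],[0,0,0,0],[0,0,0,0],[0,0,0,0]]' | head -1;python3 -c "
from h import *
tube()"
python3 -m jog '[[0,0.4,0,0],[0,0.7,0,0],[0,0.9,0,0],[0,1.1,0,0],[0,1.25,0,0],[0,1.4,0,0],[0,1.4,0,0],[0,0.9,0,0],[0,0,0,0],[0,-1,0,0],[0,-1,0,0],[0,-1,0,0],[0,-1,0,0],[0,-1,0,0],[0,-1,0,0],[0,-1,0,0],[0,-1,0,0],[0,-1,0,0]]' | head -1;python3 -c "
from h import *
tube('side3.png')"
```

```text
t: 13.7
tilt [0.0177 0.0589] ends [-0.1516  0.221 ] mid b,yaw [-0.0095 -0.0002]
t 13.75 tcp a,b,z -0.1827 0.0008 0.0303 F [0.59 0.22 0.05]
t: 15.25
tilt [0.0035 0.0591] ends [-0.1435  0.2282] mid b,yaw [-0.0099  0.    ]
t 15.3 tcp a,b,z -0.1926 0.0009 0.0303 F [ 0.52 -0.24  0.33]
```

```bash
python3 -m jog '[[0,-0.5,-3,0],[0,-0.5,-7,0],[0,0,-11,0],[-1,2,-14,0],[-4,4,-16,0],[-7,6,-16,0.05],[-10,8,-16,0.1],[-13,10,-16,0.15],[-15,13,-16,0.19],[-15.4,16.5,-16,0.19],[-15.4,20,-16,0.19],[-15.4,23,-16,0.19],[-15.4,25.3,-16,0.19],[-15.4,25.3,-16,0.19],[-15.4,25.3,-16,0.19],[-15.4,25.3,-16,0.19],[-15.4,25.3,-16,0.19]]' 0
python3 - <<'E'
from h import *
o=bot.get_obs(); print(o["eef_pos"].round(4),o["tool_rot"].round(4))
c,f,P=cam("wrist"); save(c,"wrist2.png"); np.save("wrist2.npy",P); np.savez("wrist2c.npz",pose=c["pose"],f=f,cx=c["cx"],cy=c["cy"])
tube()
E
```

```text
t: 16.72
eef_pos: [0.6553, 0.0644, 0.1904]
tool_rot: [0.0, 0.003, 1.0, -0.0]
contact_force: [0.3, -0.7, -0.6]
gripper_width: 0.497
grasp_force: 0.0
[0.6553 0.0644 0.1904] [ 1.0e-04  3.1e-03  1.0e+00 -5.0e-04]
tilt [-0.0294  0.0599] ends [-0.1422  0.229 ] mid b,yaw [-0.0103  0.0001]
t 16.82 tcp a,b,z 0.0585 0.1547 0.1904 F [-0.51  0.39  0.02]
```

View pics/wrist2.png

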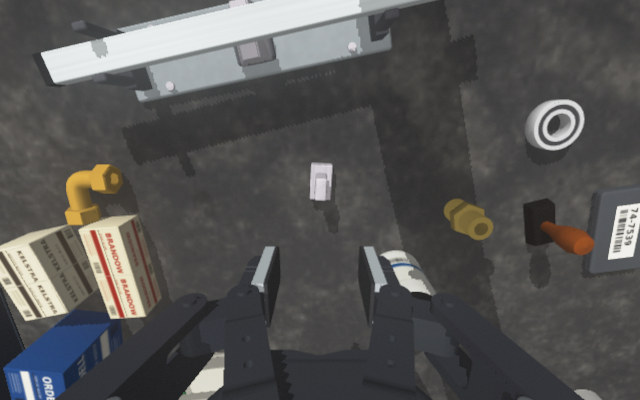

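Wrist view: the saddle is at (321,182) between the fingers, and the stand is above with the knife edge near (253,52). The side camera puts the tube tilt at -0.029, so I'll re-check that.

Run:
```python
from h import *
tube('side4.png'); tube(); tube()
z=np.load("wrist2c.npz"); c=dict(pose=z["pose"],cx=float(z["cx"]),cy=float(z["cy"])); f=float(z["f"])
im=cv2.imread("pics/wrist2.png"); g=im.min(2); P=np.load("wrist2.npy")
m=np.zeros_like(g); m[150:215,300:345]=(g[150:215,300:345]>140)*255
cs,_=cv2.findContours(m,0,2); k=max(cs,key=cv2.contourArea); print("saddle px",cv2.minAreaRect(k))
R=P[150:215,300:345].reshape(-1,3); 
for lo,hi in((.010,.02),(.038,.052)):
    q=R[(R[:,2]>lo)&(R[:,2]<hi)]; print(lo,len(q),q.mean(0).round(4),cv2.minAreaRect((q[:,:2]*1000).astype(np.float32)),np.median(q[:,2]))
A=P.reshape(-1,3); a=(A[:,:2]-p0)@d; b=(A[:,:2]-p0)@nrm
k=(A[:,2]>.036)&(A[:,2]<.05)&(abs(a)<.06)&(b>.016)&(b<.03); print("knife",k.sum(),np.percentile(a[k],[2,50,98]).round(4),A[k].mean(0).round(4))
B=(abs(A[:,2]-.008)<.004)&(g.ravel()>110)&(b>.015)&(b<.045)&(abs(a)<.2); print("base",np.percentile(a[B],[.2,1,99,99.8]).round(4),np.percentile(b[B],[1,99]).round(4))
big=cv2.resize(im[0:110,30:430],None,fx=2,fy=2,interpolation=cv2.INTER_CUBIC); cv2.imwrite("pics/w2z.png",big)
```

```text
tilt [-0.0286  0.06  ] ends [-0.1419  0.2294] mid b,yaw [-0.0099  0.0001]
t 16.87 tcp a,b,z 0.0588 0.1547 0.1904 F [0.09 0.13 0.38]
tilt [-0.022   0.0597] ends [-0.1441  0.2275] mid b,yaw [-0.0101  0.0001]
t 16.92 tcp a,b,z 0.0591 0.1547 0.1904 F [-0.29 -0.06  0.18]
tilt [-0.0114  0.0595] ends [-0.1434  0.2277] mid b,yaw [-0.0104  0.0001]
t 16.97 tcp a,b,z 0.0594 0.1548 0.1903 F [ 0.71 -0.13  0.43]
saddle px ((320.5, 181.5), (37.0, 21.0), 90.0)
0.01 446 [0.653  0.066  0.0153] ((657.530517578125, 66.08018493652344), (23.9986629486084, 40.14299774169922), 86.87535095214844) 0.01539734375692317
0.038 269 [0.6562 0.0661 0.0449] ((657.0174560546875, 66.34408569335938), (11.487507820129395, 23.5335636138916), 89.55371856689453) 0.045103858910896966
knife 280 [0.0127 0.0228 0.0313] [0.5306 0.0046 0.0437]
base [-0.111  -0.107   0.1507  0.1539] [0.0152 0.0352]
```

View pics/w2z.png

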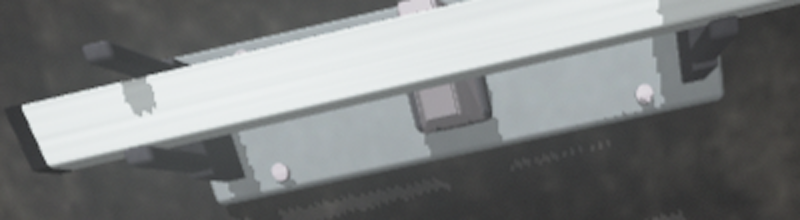

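Crop: the tube lies across the knife edge (land near (435,100)). Only residual rocking is left, so it is balanced. The land centre is at a≈0.022 along the axis; now I grasp the saddle.

```bash
python3 -m jog '[[-0.1,0.05,3,0],[-0.1,0.05,6,0],[-0.1,0.05,9,0],[-0.1,0.05,12,0],[-0.1,0.05,14.5,0],[-0.1,0.05,16,0],[-0.1,0.05,16.8,0],[-0.1,0.05,17.1,0],[-0.1,0.05,17.1,0],[-0.1,0.05,17.1,0]]' 0;  python3 -m jog '[[0,0,0,0],[0,0,0,0],[0,0,0,0],[0,0,0,0],[0,0,0,0],[0,0,0,0],[0,0,0,0],[0,0,0,0]]' 1 30; python3 -c "
from h import *
tube();tube()
c,f,P=cam('wrist'); save(c,'wrist3.png')"
```

```text
t: 17.8
eef_pos: [0.6573, 0.0669, 0.0207]
tool_rot: [0.001, 0.002, 1.0, 0.0]
contact_force: [0.2, 1.1, -0.3]
gripper_width: 0.498
grasp_force: 0.0
t: 18.47
eef_pos: [0.6569, 0.0671, 0.0205]
tool_rot: [0.001, 0.002, 1.0, 0.0]
contact_force: [-0.9, -0.2, 6.3]
gripper_width: 0.137
grasp_force: 32.6
tilt [-0.009   0.0594] ends [-0.1441  0.2277] mid b,yaw [-0.0101  0.0001]
t 18.52 tcp a,b,z 0.0607 0.1567 0.0205 F [-1.35  0.21  7.23]
tilt [-0.0142  0.0596] ends [-0.1419  0.2279] mid b,yaw [-0.01    0.0001]
t 18.57 tcp a,b,z 0.0607 0.1567 0.0205 F [-1.31  0.52  6.36]
```

```bash
python3 -m jog '[[0,0,-1,0],[0,0,-4,0],[0,0,-8,0],[1,0,-11,0],[4,-1,-12,-0.04],[7,-2.5,-12,-0.08],[10,-4,-12,-0.12],[12.5,-5.5,-12,-0.16],[14,-6.4,-12,-0.2],[14.65,-6.75,-12,-0.2],[14.65,-6.75,-11,-0.2],[14.65,-6.75,-10,-0.2],[14.65,-6.75,-10,-0.2],[14.65,-6.75,-10,-0.2],[14.65,-6.75,-10,-0.2],[14.65,-6.75,-10,-0.2]]'
python3 - <<'E'
from h import *
tube(); c,f,P=cam("side"); save(c,"side5.png"); np.save("side5.npy",P)
w,f,Q=cam("wrist"); save(w,"wrist5.png")
a=cv2.resize(c["pixels"][110:270,240:440],None,fx=2.5,fy=2.5); b=cv2.resize(w["pixels"],None,fx=.625,fy=.625)
o=np.zeros((400,900,3),np.uint8); o[:,:500]=a; o[:250,500:900]=b; cv2.imwrite("pics/c5.png",cv2.resize(o,(800,356))[:,:,::-1])
for n,PP,g in(("side",P,c["pixels"].min(2)),("wrist",Q,w["pixels"].min(2))):
    A=PP.reshape(-1,3); aa=(A[:,:2]-p0)@d; bb=(A[:,:2]-p0)@nrm
    for lo,hi in((.085,.112),(.11,.12)):
        k=(abs(aa-.022)<.03)&(abs(bb)<.03)&(A[:,2]>lo)&(A[:,2]<hi)&(g.ravel()>120); print(n,lo,k.sum(),np.percentile(aa[k],[2,98]).round(4) if k.sum() else '',np.percentile(bb[k],[2,98]).round(4) if k.sum() else '')
E
```

```text
t: 19.95
eef_pos: [0.5101, 0.0003, 0.1192]
tool_rot: [0.0, -0.098, 0.995, -0.0]
contact_force: [0.3, -0.1, 0.0]
gripper_width: 0.133
grasp_force: 31.7
tilt [-0.0111  0.0594] ends [-0.1426  0.228 ] mid b,yaw [-0.0165  0.0009]
t 20.0 tcp a,b,z 0.0222 -0.0001 0.1193 F [-0.47 -0.57 -0.53]
side 0.085 33 [0.0174 0.0361] [-0.0194  0.0192]
side 0.11 93 [0.0139 0.0355] [-0.0189  0.0186]
wrist 0.085 319 [0.0107 0.0332] [-0.0199 -0.019 ]
wrist 0.11 1000 [0.0106 0.0335] [-0.0197 -0.0063]
```

View pics/c5.png

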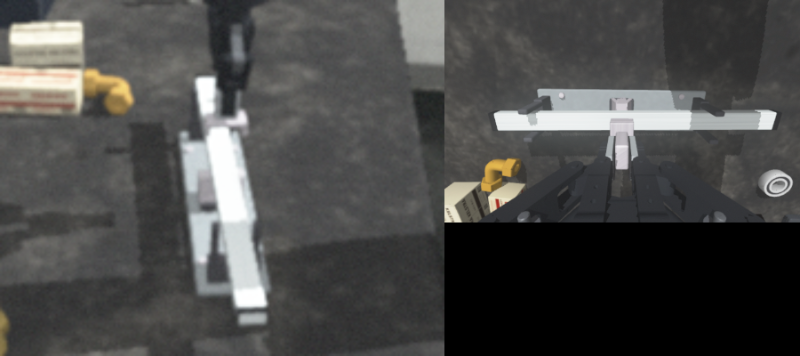

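Picture: the saddle is held upright over the tube (wrist part (621,128)), with the knife edge behind it at (622,103). Now I check the tilt over time and the knife edge position in the same wrist view.

Run:
```python
from h import *
for i in range(4):
    tube()
    w,f,Q=cam("wrist"); A=Q.reshape(-1,3); g=w["pixels"].min(2).ravel(); a=(A[:,:2]-p0)@d; b=(A[:,:2]-p0)@nrm
    m=(g>120)&(abs(b)<.0115)&(A[:,2]>.045)&(A[:,2]<.075)&(abs(a)<.25)&(abs(a-.022)>.03); k=np.polyfit(a[m],A[m,2],1); print("wrist tilt",k.round(4), np.percentile(a[m],[.5,99.5]).round(4), np.polyfit(a[m],b[m],1).round(4))
k=(A[:,2]>.036)&(A[:,2]<.05)&(abs(a-.022)<.03)&(abs(b)>.016)&(abs(b)<.03); print("knife",k.sum(),np.percentile(a[k],[2,50,98]).round(4),np.percentile(b[k],[2,98]).round(4))
S=(A[:,2]>.095)&(A[:,2]<.125)&(abs(a-.022)<.03)&(abs(b)<.03)&(g>120); print("sad",np.percentile(a[S],[2,98]).round(4))
```

```text
tilt [-0.0041  0.0593] ends [-0.1456  0.2288] mid b,yaw [-0.0156  0.0008]
t 20.15 tcp a,b,z 0.022 -0.0005 0.1194 F [-0.68  0.85 -0.18]
wrist tilt [-0.0028  0.0589] [-0.1456  0.2261] [ 0.002  -0.0008]
tilt [-0.0092  0.0594] ends [-0.1437  0.228 ] mid b,yaw [-0.0156  0.0008]
t 20.25 tcp a,b,z 0.022 -0.0006 0.1194 F [ 0.53  0.17 -1.17]
wrist tilt [-0.0075  0.0591] [-0.1455  0.2263] [ 0.0021 -0.0008]
tilt [-0.0101  0.0594] ends [-0.1433  0.2278] mid b,yaw [-0.0156  0.0008]
t 20.35 tcp a,b,z 0.022 -0.0007 0.1194 F [ 0.1  -0.49  0.56]
wrist tilt [-0.004  0.059] [-0.1455  0.2263] [ 0.0026 -0.0008]
tilt [-0.0045  0.0593] ends [-0.1452  0.2285] mid b,yaw [-0.0153  0.0007]
t 20.45 tcp a,b,z 0.022 -0.0007 0.1194 F [-0.07 -0.31 -1.19]
wrist tilt [-0.0009  0.0589] [-0.1455  0.226 ] [ 0.0019 -0.0008]
knife 223 [0.0118 0.0214 0.0308] [-0.0213 -0.0161]
sad [0.0105 0.0334]
```

```bash
python3 -m jog '[[0,0,0,0],[0,0,0,0],[0,0,0,0],[0,0,0,0],[0,0,0,0],[0,0,0,0],[0,0,0,0],[0,0,0,0],[0,0,0,0],[0,0,0,0],[0,0,0,0],[0,0,0,0],[0,0,0,0],[0,0,0,0],[0,0,0,0],[0,0,0,0]]'|head -1; python3 -c "
from h import *
for i in range(8): tube()" | grep tilt
```

```text
t: 21.83
tilt [-0.0062  0.0594] ends [-0.144   0.2291] mid b,yaw [-0.0157  0.0008]
tilt [-0.0081  0.0594] ends [-0.1444  0.2284] mid b,yaw [-0.0157  0.0008]
tilt [-0.009   0.0594] ends [-0.1435  0.2277] mid b,yaw [-0.0149  0.0007]
tilt [-0.0083  0.0594] ends [-0.1429  0.2277] mid b,yaw [-0.0158  0.0008]
tilt [-0.007   0.0594] ends [-0.1454  0.2286] mid b,yaw [-0.0153  0.0007]
tilt [-0.005   0.0593] ends [-0.1444  0.2289] mid b,yaw [-0.0152  0.0007]
tilt [-0.005   0.0593] ends [-0.1437  0.2295] mid b,yaw [-0.0153  0.0007]
tilt [-0.0063  0.0593] ends [-0.1451  0.2279] mid b,yaw [-0.0152  0.0008]
```

```bash
python3 -m jog '[[0,0,1,0],[0,0,2,0],[0,0,3,0],[0,0,3.7,0],[0,0,4.2,0],[0,0,4.5,0],[0,0,4.6,0],[0,0,4.7,0],[0,0,4.75,0],[0,0,4.8,0],[0,0,4.8,0],[0,0,4.8,0]]'; python3 -c "
from h import *
tube()
c,f,P=cam('side'); A=P.reshape(-1,3); g=c['pixels'].min(2).ravel(); a=(A[:,:2]-p0)@d; b=(A[:,:2]-p0)@nrm
k=(abs(a-.022)<.015)&(abs(b)>.015)&(abs(b)<.021)&(A[:,2]>.05)&(A[:,2]<.09)&(g>120); print('plate z',k.sum(),np.percentile(A[k,2],[50,90,98]).round(4))"
```

```text
t: 23.23
eef_pos: [0.5096, 0.0, 0.0715]
tool_rot: [0.0, -0.098, 0.995, 0.0]
contact_force: [-0.6, -0.6, -0.5]
gripper_width: 0.134
grasp_force: 31.7
tilt [-0.0075  0.0594] ends [-0.1433  0.229 ] mid b,yaw [-0.0307  0.0032]
t 23.28 tcp a,b,z 0.022 -0.0006 0.0715 F [ 0.49 -0.27 -0.18]
plate z 46 [0.065  0.0668 0.0675]
```

```bash
python3 -m jog '[[0,0,0.06,0],[0,0,0.12,0],[0,0,0.15,0],[0,0,0.17,0],[0,0,0.17,0],[0,0,0.17,0]]'; python3 -c "
from h import *
tube()"; python3 -m jog '[[0,0,0,0],[0,0,0,0],[0,0,0,0],[0,0,0,0],[0,0,0,0],[0,0,0,0]]' 0.2;  python3 -c "
from h import *
tube();tube()"
```

```text
t: 23.83
eef_pos: [0.5094, -0.0, 0.0696]
tool_rot: [-0.0, -0.098, 0.995, 0.0]
contact_force: [-0.7, -0.1, -0.9]
gripper_width: 0.134
grasp_force: 31.8
tilt [-0.0061  0.0594] ends [-0.1434  0.2289] mid b,yaw [-0.0304  0.0032]
t 23.88 tcp a,b,z 0.022 -0.0007 0.0696 F [ 0.28 -0.28 -0.01]
t: 24.38
eef_pos: [0.5094, 0.0, 0.0696]
tool_rot: [0.0, -0.098, 0.995, 0.0]
contact_force: [-0.2, -0.7, -0.2]
gripper_width: 0.398
grasp_force: 0.0
tilt [-0.0053  0.0593] ends [-0.1453  0.2292] mid b,yaw [-0.0315  0.0034]
t 24.43 tcp a,b,z 0.022 -0.0007 0.0696 F [-0.23  0.57  0.22]
tilt [-0.0057  0.0593] ends [-0.1437  0.2292] mid b,yaw [-0.0322  0.0035]
t 24.48 tcp a,b,z 0.022 -0.0007 0.0696 F [ 0.61 -0.63 -1.4 ]
```

Released, and the tube is still level. Next I retract straight up and check.

```bash
python3 -m jog '[[0,0,-0.5,0],[0,0,-1.5,0],[0,0,-3.5,0],[0,0,-6,0],[0,0,-9,0],[0,0,-12,0],[0,0,-14,0],[0,0,-14,0],[0,0,-14,0],[0,0,-14,0],[0,0,-14,0],[0,0,-14,0]]'|head -2
python3 - <<'E'
from h import *
for i in range(4): tube()
w,f,Q=cam("wrist"); c,_,P=cam("side")
for n,PP,g in(("wrist",Q,w["pixels"].min(2).ravel()),("side",P,c["pixels"].min(2).ravel())):
    A=PP.reshape(-1,3); a=(A[:,:2]-p0)@d; b=(A[:,:2]-p0)@nrm
    for t,lo,hi in(("lug top",.089,.1),("plate",.0625,.069)):
        k=(A[:,2]>lo)&(A[:,2]<hi)&(abs(a-.022)<.025)&(abs(b)<.03)&(g>110)
        if k.sum(): print(n,t,k.sum(),"a",np.percentile(a[k],[2,98]).round(4),"b",np.percentile(b[k],[2,98]).round(4),"z",np.percentile(A[k,2],[5,50,95]).round(4))
    k=(A[:,2]>.036)&(A[:,2]<.05)&(abs(a-.022)<.03)&(abs(b)>.016)&(abs(b)<.03); print("knife",k.sum(),np.percentile(a[k],[2,50,98]).round(4) if k.any() else'')
A=cv2.resize(c["pixels"][110:270,240:440],None,fx=2,fy=2); B=cv2.resize(w["pixels"][0:250],(480,188))
o=np.zeros((320,800,3),np.uint8); o[:,:400]=A; o[:250,400:]=cv2.resize(w["pixels"],(400,250)); cv2.imwrite("pics/c6.png",o[:,:,::-1])
E
```

```text
t: 25.48
eef_pos: [0.5086, -0.0001, 0.2086]
tilt [-0.0055  0.0594] ends [-0.1448  0.2292] mid b,yaw [-0.0124  0.0004]
t 25.53 tcp a,b,z 0.022 -0.0014 0.2087 F [-0.54 -0.01  0.66]
tilt [-0.0058  0.0594] ends [-0.1449  0.2288] mid b,yaw [-0.0128  0.0005]
t 25.58 tcp a,b,z 0.022 -0.0013 0.2088 F [-0.38  0.94  0.22]
tilt [-0.0061  0.0594] ends [-0.144   0.2298] mid b,yaw [-0.0121  0.0005]
t 25.63 tcp a,b,z 0.022 -0.0011 0.2089 F [-0.16 -0.05 -0.1 ]
tilt [-0.0054  0.0594] ends [-0.1451  0.2292] mid b,yaw [-0.0124  0.0005]
t 25.68 tcp a,b,z 0.022 -0.001 0.209 F [0.77 0.25 0.71]
wrist lug top 326 a [0.0167 0.0279] b [-0.0119  0.011 ] z [0.092  0.094  0.0953]
wrist plate 523 a [0.01   0.0337] b [-0.0199  0.0184] z [0.0631 0.0642 0.0655]
knife 74 [0.0117 0.021  0.0308]
side lug top 50 a [0.0179 0.0294] b [-0.0123  0.0103] z [0.0895 0.0935 0.0951]
side plate 82 a [0.0111 0.035 ] b [-0.0202  0.0178] z [0.0631 0.0643 0.0678]
knife 35 [0.0146 0.0283 0.0332]
```

View pics/c6.png

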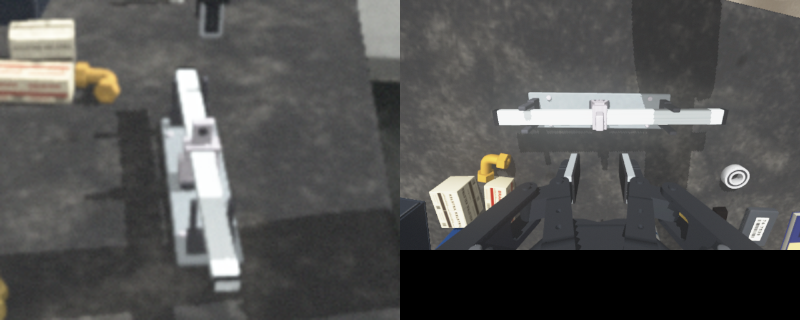

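Picture: the saddle is seated upright on the level tube (wrist part (600,115)), centred over the knife edge. It measures within about 1 mm, plate top at 64 mm.

```bash
python3 -c "
from station import bot
print(bot.hand_in())"
```

```text
the job is handed in; nothing more can be done
None
```

The job is handed in: the tube balances level on the knife edge (measured tilt about 0.006 rad) and the saddle stands upright on it, released and within about 1 mm of the edge's middle by camera, at about 26 s of the 72 s allowed; the judge returned no verdict.

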